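Fit the open ring into a bull's-head door knocker

TASK

Fit the open bronze ring to the bull's-head knocker on the board: take the slim end of the ring in through the eye at the bull's chin and bring the ring round along its own curve until its collar is pushed up firmly (5 to 6 N) against the eye. The eye is not exactly where it was drawn, so go by feel and never bear on it with more than 10 N; leave the ring lying flat on the cork, collar at the eye and gap facing away from the chin, and do not disturb the other things on the bench.

Things in the scene. Friction and masses are not known exactly. Their poses are not given: they have to be found in the camera images.
- board: plywood work board, 310 x 200 mm, 15 mm thick, fixed on the bench, carrying the knocker head, two small clamps and a cork packing sheet. Origin on the board's underside below point eye; +x points from the bull's head out past its chin, z up. The cork spans x +24 to +130 mm, y -80 to +80 mm; its top is 28.5 mm above the bench.
- head: faceted bronze bull's head with horns, 125 mm long, 55 mm high, on its back on the board, fixed. Origin on the board's top (15 mm above the bench) below point eye; +x points straight out of the chin, z up; muzzle ends at x = -34 mm. Out of the chin along +x stands an eye bolt: upright eye of 9 mm wire, bore 16 mm running along y, 34 mm over all; rigid, and part of head.
- eye (a point): where the drawing puts the centre of the eye's bore: 20 mm above head's origin. The real eye bolt is screwed in more or less deep, so its bore centre lies up to 7 mm nearer to or farther from the chin (along head's x) and, as the bolt sits up to 7 degrees askew, up to 5 mm to either side (along y); the pose given here does not show it. In z it is exact. Find it by feel or by sight.
- ring: loose open bronze ring (a C): round bar 12 mm thick, mean radius 50 mm, 0.2 to 0.32 kg, flat on the bench at first. Origin: centre of the arc, level with the bar's underside; z up. The gap is centred on its +x: the bar runs from the plain end at +50 degrees (counter-clockwise seen from above) through 180 to the slim end at 310. Fitted, its x and head's x point the same way.
- lead (a point): tip of the ring's slim end, on the bar's centre line: the last 9 mm are filed bright (pale), thinning from 12 to 9 mm, nose rounded. It goes into the eye from head's +y side towards -y, the ring turning counter-clockwise (seen from above) about its own centre, which then lies 50 mm from the real bore centre along head's +x. With the ring on the cork the bar is at bore height; once centred it has 2 mm to spare all round.
- collar: the ring's flat-sided collar, part of the ring, origin at its centre: a block 28 mm across the bar, 10 mm along it and as thick as the bar (12 mm), at 169 degrees on the arc, on the bar's centre line; too wide for the eye. Pushed home, its face lies on the eye's wire and its centre is about 9.5 mm (8 to 13) from the real eye's mid plane, on head's +y side. A push of 5 to 6 N on it is firm enough.
- striker: bystander: round bronze striker weight, 38 mm across, 28 mm high
- medal: bystander: round copper and bronze portrait medal, 60 mm across, 11 mm high, flat on the bench
- spatula: bystander: plaster spatula with a light wooden handle and orange ferrule, 230 mm
- mallet: bystander: hammer with a dark wooden handle, 280 mm
- screwdriver: bystander: blue screwdriver, 220 mm
- green_jar: bystander: closed green glass jar, 60 mm across, 70 mm high
- wax_tin: bystander: flat aluminium tin, 84 mm across, 35 mm high
Mind the look-alikes: they are no part of the job. Several things look just like the ring: the one meant starts farthest from the robot's base.

How it is judged:
By the outcome, as a careful person would: the job done as asked, in the order asked, and still so for the second after the job is handed in, with the robot touching nothing.
It also fails if it takes over 72 s, if anything falls off the work surface, if the arm or the gripper's body presses on something with over 40 N, if the wrist force passes 120 N, or if a joint passes its speed limit or range.

ROBOT

A 6-joint arm with a two-finger parallel gripper is mounted at the origin on the work surface. World frame = base frame: x ahead of the robot, y to its left, z up, the work surface at z = 0. Lengths are in m, angles in rad, forces in N, time in s.
With the tool pointing down it reaches from about 0.375 to 0.9 m from the base axis. Payload 3.1 kg.
Tool frame: the origin (TCP) lies midway between the tips of the shut fingers; the grasp point (between the pads) lies 19 mm behind it; z points along the fingers, y is the line along which they close (so a half turn about z gives the same grasp; the last joint's range is limited). The gripper opens to 85 mm and grips with 20 to 120 N. Pads are 22 mm wide; open, the fingers measure 114 mm over their backs; the gripper's body (76 mm by 85 mm) begins 54 mm behind the grasp point. The pads swing forward as they close: fully open they stand 13 mm farther back than shut.
Start: joints at [0.996, 0.527, 1.433, -0, 1.181, -0.178], TCP at [0.242, 0.576, 0.231] pointing down, gripper open.
Joint ranges: [-3.08, 3.08], [-0.75, 2.2], [0.22, 2.44], [-1.43, 4.57], [0, 2.65], [-2.85, 2.85]. Speed limits (rad/s): [2.79, 2.79, 3.14, 3.14, 3.14, 3.14].

INTERFACE

Orientations are given as a unit quaternion [x, y, z, w].
In Python, from station import manip gives the robot as it stands.
- The arm moves only by the tool move_arm, never from a script. Its argument "increments" is a list that holds one entry, the list of rows, each a list of 5 numbers: the gripper's target within -1 to 1 (shut at 1, half-way at 0, fully open at -1), then the shift along the world's x, y, z in m, then the turn about the world's z in degrees. In form: [[[fingers, dx, dy, dz, twist], ...]]. A call has 1 to 8 rows; each row shifts and turns the commanded pose from where the row before left it; what a row does not reach is not made up. A row lasts 1/10 s, in which the tool goes at most 50 mm and 8.59 degrees, less where a joint would pass 70% of its speed; a pose out of reach is approached as far as the arm can. A call with a gripper value outside its range is refused whole. The fingers move at their own pace and stop on an object; "newtons" is the grip in N (left out, the last holds). Time passes only in rows, so rows that do not move let the fingers close. It gives the time, the measured TCP pose, the force, the opening and the grip force at its end, in the units of the state.
- manip.sense(): the state, without advancing time (a new reading comes with each control period).
- manip.snapshot(name): name is "side" or "top" or "wrist"; returns a dict with "img" (420x560x3 uint8, red, green, blue), "fx", "fy", "cx", "cy" (pixels), "world_to_cam" (4x4, takes a point from world to camera coordinates); the wrist camera has in their place "tool_from_camera" (4x4, takes a point from camera to tool coordinates, whose origin is the TCP and whose axes are the flange's). Camera axes: x right, y down, z forward; pixel columns grow to the right and rows downward; lengths in m; the calibration is good to about 2 mm. A picture is of the moment at which its call begins: read the wrist's pose just before it. There is no depth.
- manip.sign_off(): hands the job in; it is judged then, once.
Trained networks look in the newest picture that a camera, given by its name, has taken for a name from the list of things; names that differ only in an ending like _2 or _b are one class to them, and where a whole thing is asked for, a point or a joint stands for the part that bears it (a point fixed in the world has none). Each returns a list of dicts, best first, with "confidence" (0 to 1); they miss things now and then, are a little off and sometimes report something else, mostly with a low value. They report only what shows in the picture. A call takes as long as a camera call. They do not tell look-alikes from the thing itself.
- manip.spot_in(label, camera): "xyz" ([x, y, z] in m, in world coordinates, good to about 4 mm: the middle of the surface that is visible of it).
- manip.mark_of(label, camera): "xyz" ([x, y, z] in m, in world coordinates, good to about 4 mm: a listed point, or the origin of a listed thing).
The state is a dict: "t": time; "q": joint angles; "qd": joint speeds; "tau": joint torques, N m; "tcp_pos": TCP position; "tool_rot": TCP orientation; "force": force on the tool from outside, world axes, zero at the start; "ft_torque": the same for the moment, N m; "finger_gap": opening from 0.0 (shut) to 1.0 (fully open); "gripper_force": force on a finger pad.
Only numpy, scipy, OpenCV 4.12 (cv2) and the standard library are available. Lean on these libraries where they do the work, as an engineer would, in place of code of your own. Each camera call takes 0.05 s, during which the arm holds its last target. There are 200 camera calls.

## Working session

There is one attempt and no reset: what is moved stays moved. The work goes in short steps, Python scripts to look and compute and a tool call to move; the robot and the scene stay as the last step left them, time stands still between calls to the robot, and variables do not carry over. Pictures are saved under pics/ and viewed, at most 10 in all, crops included, and the job is handed in when it is done.

Besides the shell and the picture viewer there is one more tool, called after "Request:" by a JSON object that holds its "name" and its "arguments", one argument or row to a line. move_arm: Moves the arm, as the interface text tells. Its arguments: {"type":"object","properties":{"increments":{"type":"array","items":{"type":"array","items":{"type":"array","items":{"type":"number"}}}},"newtons":{"type":"number"}},"required":["increments"]}

```bash
mkdir -p pics; cat > h.py <<'E'
import numpy as np, cv2
from station import manip
def snap(c,name=None):
    s=manip.snapshot(c)
    if name: cv2.imwrite(f'pics/{name}.png',s['img'][:,:,::-1])
    return s
def proj(s,p):
    p=s['world_to_cam']@np.r_[p,1]; return np.array([s['fx']*p[0]/p[2]+s['cx'],s['fy']*p[1]/p[2]+s['cy']])
def unproj(s,uv,z):
    T=np.linalg.inv(s['world_to_cam']); d=T[:3,:3]@np.array([(uv[0]-s['cx'])/s['fx'],(uv[1]-s['cy'])/s['fy'],1]); o=T[:3,3]
    return o+d*(z-o[2])/d[2]
E
python3 - <<'E'
from h import *
for c in ['top','side']:
    s=snap(c,c)
    for l in ['ring','collar','lead','head','eye','board']:
        for f in ('mark_of',):
            for r in getattr(manip,f)(l,c): print(c,l,np.round(r['xyz'],3),round(r['confidence'],2),np.round(proj(s,r['xyz'])))
E
```

```text
top ring [0.175 0.319 0.   ] 0.9 [182. 306.]
top ring [0.506 0.24  0.001] 0.86 [211. 200.]
top ring [ 0.353  0.298 -0.003] 0.86 [191. 248.]
top collar [0.122 0.314 0.006] 0.48 [183. 323.]
top collar [0.398 0.309 0.006] 0.47 [188. 234.]
top collar [0.483 0.289 0.008] 0.37 [195. 207.]
top lead [0.495 0.191 0.006] 0.72 [226. 204.]
top lead [0.216 0.288 0.005] 0.55 [193. 292.]
top lead [0.309 0.313 0.005] 0.51 [186. 262.]
top head [ 0.531 -0.044  0.013] 0.89 [301. 193.]
top eye [ 0.529 -0.047  0.034] 0.96 [302. 193.]
top eye [0.715 0.134 0.002] 0.26 [246. 136.]
side ring [0.352 0.295 0.001] 0.64 [217. 179.]
side ring [ 0.529 -0.05  -0.003] 0.63 [295. 219.]
side ring [0.502 0.24  0.001] 0.62 [259. 179.]
side ring [0.171 0.319 0.008] 0.51 [168. 182.]
side collar [0.125 0.315 0.005] 0.43 [155. 185.]
side collar [0.398 0.306 0.008] 0.34 [228. 174.]
side collar [0.495 0.191 0.009] 0.29 [261. 183.]
side lead [0.493 0.191 0.008] 0.71 [261. 184.]
side lead [0.309 0.319 0.   ] 0.69 [205. 178.]
side lead [0.216 0.288 0.006] 0.62 [182. 184.]
side lead [ 0.53  -0.041  0.015] 0.62 [294. 213.]
side head [ 0.53  -0.044  0.014] 0.84 [295. 213.]
side eye [ 0.528 -0.044  0.037] 0.98 [295. 207.]
side board [ 0.534 -0.047  0.002] 0.68 [296. 217.]
```

View pics/top.png

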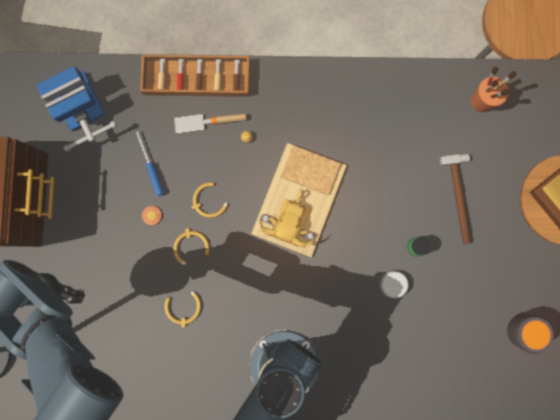

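View pics/side.png

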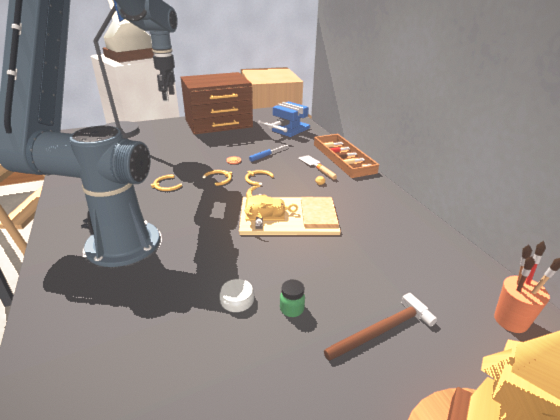

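```bash
python3 - <<'E'
from h import *
im=cv2.imread('pics/top.png')
a=cv2.resize(im[170:270,160:250],None,fx=4.4,fy=4.4,interpolation=cv2.INTER_CUBIC)
b=cv2.resize(im[140:260,245:350],None,fx=3.66,fy=3.66,interpolation=cv2.INTER_CUBIC)
cv2.imwrite('pics/crop.png',np.hstack([a[:439],b[:439]]));print(manip.sense()['tool_rot'])
E
```

```text
[1.97104857e-01 9.80382411e-01 4.79965707e-05 1.88269736e-05]
```

View pics/crop.png

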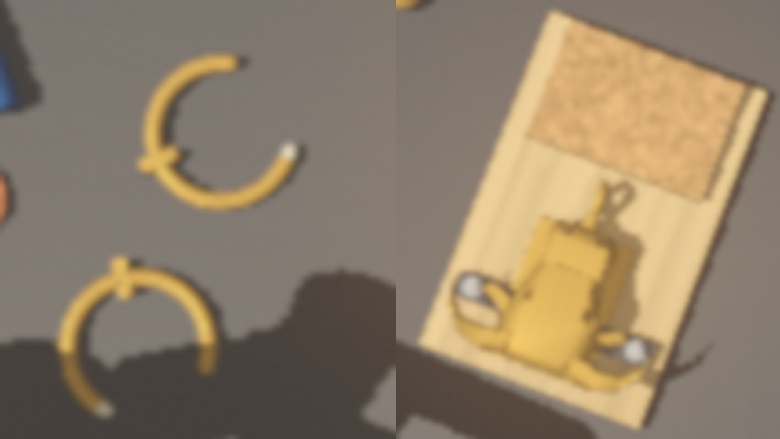

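Candidates that look like the ring, by pixel in the top view, are (211,200), (191,248) and (182,306). They lie 0.56, 0.46 and 0.36 m from the base. The one at (211,200) is farthest, so it is the ring meant. The crop confirms it: pale slim end at right, collar at lower left, gap to the upper right. I'm moving above it for a close look.

Request:
{"name": "move_arm", "arguments": {
  "increments": [
    [[-1, 0.03, -0.037, 0, -4], [-1, 0.03, -0.037, 0, -4], [-1, 0.03, -0.037, 0, -4], [-1, 0.03, -0.037, 0, -4], [-1, 0.03, -0.037, 0, -4], [-1, 0.03, -0.037, 0, -4], [-1, 0.03, -0.037, 0, -4], [-1, 0.03, -0.037, 0, -3]]
  ],
  "newtons": 80
}}

```text
t: 1.5
tcp_pos: [0.4826, 0.2788, 0.2316]
tool_rot: [0.453, 0.891, 0.0, 0.0]
force: [0.5, 0.4, 1.3]
finger_gap: 0.998
gripper_force: 0.0
```

Request:
{"name": "move_arm", "arguments": {
  "increments": [
    [[-1, 0.02, -0.03, 0, 0], [-1, 0, 0, 0, 0], [-1, 0, 0, 0, 0], [-1, 0, 0, 0, 0]]
  ]
}}

```text
t: 1.9
tcp_pos: [0.5007, 0.2511, 0.2312]
tool_rot: [0.452, 0.892, -0.0, -0.0]
force: [-0.9, -0.3, -0.2]
finger_gap: 0.996
gripper_force: 0.0
```

```bash
cat >> h.py <<'E'
from scipy.spatial.transform import Rotation as R
def wsnap(name=None):
    st=manip.sense(); T=np.eye(4); T[:3,:3]=R.from_quat(st['tool_rot']).as_matrix(); T[:3,3]=st['tcp_pos']
    s=snap('wrist',name); s['world_to_cam']=np.linalg.inv(T@s['tool_from_camera']); s['st']=st; return s
def show(s,c,labels):
    for l in labels:
        for r in manip.mark_of(l,c): print(c,l,np.round(r['xyz'],4),round(r['confidence'],2),np.round(proj(s,r['xyz'])))
E
python3 - <<'E'
from h import *
s=wsnap('w1'); print(s['st']['tcp_pos'],s['st']['force'],s['st']['t'])
show(s,'wrist',['ring','collar','lead'])
E
```

```text
[0.50065383 0.25111135 0.23123528] [-0.90018007 -0.273956   -0.20673762] 1.9
wrist collar [0.4878 0.2918 0.0124] 0.66 [297. 134.]
wrist collar [0.4014 0.3138 0.0074] 0.57 [238.  60.]
wrist lead [0.4947 0.1922 0.0074] 0.97 [246. 214.]
```

View pics/w1.png

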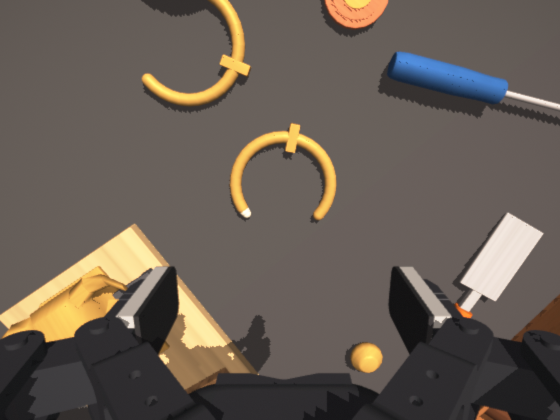

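The wrist view shows the ring: slim end at (246,213), plain end at (318,216), collar at (293,138). I'll fit its circle and the board's corners.

```bash
python3 - <<'E'
from h import *
from scipy.optimize import least_squares
s=wsnap('w2'); im=s['img']; hsv=cv2.cvtColor(im,cv2.COLOR_RGB2HSV)
m=((hsv[...,1]>120)&(hsv[...,2]>90)).astype(np.uint8); 
n,l,st,c=cv2.connectedComponentsWithStats(m); k=l[175:190,225:245].max(); print(st[k],c[k])
ys,xs=np.where(l==k)
P=np.array([unproj(s,(x,y),.007)[:2] for x,y in zip(xs,ys)])
f=least_squares(lambda v:np.hypot(*(P-v[:2]).T)-v[2],[.506,.24,.05],loss='soft_l1',f_scale=.004).x
print('centre',f)
d=P-f[:2]; a=np.degrees(np.arctan2(d[:,1],d[:,0])); r=np.hypot(*d.T)
h=np.histogram(a,bins=np.arange(-180,181,4)); print([(int(b),int(n)) for n,b in zip(*h) if n<12])
far=(r>.06)|(r<.040); print('collar az',np.median(a[far]),far.sum())
L=unproj(s,(246,213),.006)[:2]-f[:2]; Q=unproj(s,(318,216),.006)[:2]-f[:2]
print('lead az',np.degrees(np.arctan2(L[1],L[0])),np.hypot(*L),'plain az',np.degrees(np.arctan2(Q[1],Q[0])))
# board
t=snap('top'); h=cv2.cvtColor(t['img'],cv2.COLOR_RGB2HSV)
im=t['img']; m=((h[...,2]>120)&(h[...,1]>50)).astype(np.uint8); m[:, :248]=0; m[:,355:]=0; m[:135]=0;m[262:]=0
n,l,st,c=cv2.connectedComponentsWithStats(m); k=1+st[1:,4].argmax(); cs,_=cv2.findContours((l==k).astype(np.uint8),0,2)
box=cv2.boxPoints(cv2.minAreaRect(max(cs,key=cv2.contourArea)));print(box)
B=np.array([unproj(t,b,.015)[:2] for b in box]);print(B,[np.hypot(*(B[i]-B[i-1])) for i in range(4)],[np.degrees(np.arctan2(*(B[i]-B[i-1])[::-1])) for i in range(4)])
show(t,'top',['eye'])
E
```

```text
[ 229  123  107   97 2697] [284.43826474 165.20949203]
centre [0.5074912  0.24096547 0.05010448]
[(-108, 0), (-104, 0), (-100, 0), (-96, 0), (-92, 0), (-88, 0), (-84, 0), (-80, 0), (-76, 0), (-72, 0), (-68, 0), (-64, 0), (-60, 0), (-56, 0), (-52, 0), (-48, 0), (-44, 0), (-40, 0), (-36, 0), (-32, 0), (-28, 0), (-24, 0), (-20, 0), (-16, 0)]
collar az 115.19156154540126 97
lead az -105.07976589609903 0.05000150754050655 plain az -5.523982729087411
[[249.38611 234.15015]
 [285.925   140.19302]
 [347.74268 164.23325]
 [311.2038  258.19037]]
[[ 0.39947206  0.11498599]
 [ 0.69940569  0.00665032]
 [ 0.62500022 -0.18974928]
 [ 0.32805329 -0.07855863]] [np.float64(0.2063011452027007), np.float64(0.31889935777231154), np.float64(0.21002137180466623), np.float64(0.317081754713193)] [np.float64(69.74572919167545), np.float64(-19.859660690909266), np.float64(-110.74906137977159), np.float64(159.4717777583461)]
top eye [ 0.5299 -0.0466  0.0346] 0.81 [302. 193.]
```

Request:
{"name": "move_arm", "arguments": {
  "increments": [
    [[0, 0.024, 0.01, -0.02, 0], [0, 0.023, 0.0095, -0.04, 0], [0, 0, 0, -0.04, 0], [0, 0, 0, -0.04, 0], [0, 0, 0, -0.04, 0], [0, 0, 0, -0.02, 0], [0, 0, 0, 0, 0], [0, 0, 0, 0, 0]]
  ],
  "newtons": 80
}}

```text
t: 3.05
tcp_pos: [0.5488, 0.2702, 0.0314]
tool_rot: [0.452, 0.892, 0.0, 0.0]
force: [0.3, -0.4, 0.3]
finger_gap: 0.499
gripper_force: 0.0
```

```bash
python3 - <<'E'
from h import *
s=wsnap('w3'); print(s['st']['tcp_pos'],proj(s,[.5478,.2706,.006]),proj(s,s['st']['tcp_pos']), s['st']['q'])
E
```

```text
[0.54875116 0.27022421 0.03144695] [282.12223323 245.54366344] [283.2518044  269.68527636] [ 2.75100853e-01  7.83118852e-01  1.59983412e+00 -8.69693982e-06
  7.58510722e-01 -3.58199260e-01]
```

View pics/w3.png

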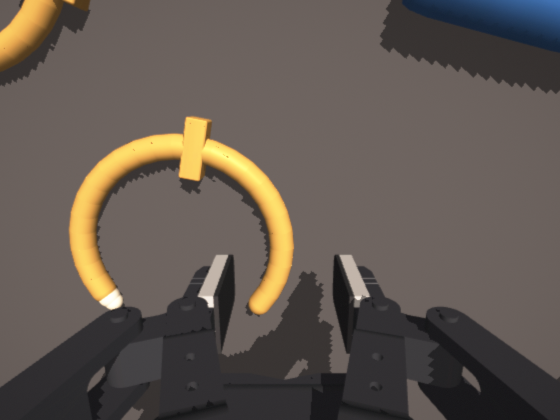

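The bar lies between the pads at about (281,250), as planned. I'll go down and close on it.

Request:
{"name": "move_arm", "arguments": {
  "increments": [
    [[0, -0.001, 0.0005, -0.015, 0], [0, 0, 0, -0.009, 0], [0, 0, 0, -0.003, 0], [1, 0, 0, 0, 0], [1, 0, 0, 0, 0], [1, 0, 0, 0, 0], [1, 0, 0, 0, 0], [1, 0, 0, 0, 0]]
  ],
  "newtons": 100
}}

```text
t: 3.9
tcp_pos: [0.5476, 0.2706, 0.0046]
tool_rot: [0.452, 0.892, 0.0, 0.0]
force: [-0.5, 0.8, 0.9]
finger_gap: 0.087
gripper_force: 96.2
```

```bash
python3 - <<'E'
from h import *
s=manip.sense(); print(s['tcp_pos'],s['force'],s['finger_gap'],s['gripper_force'])
E
```

```text
[0.54761535 0.27055091 0.00462343] [-0.49923843  0.78785582  0.87336963] 0.08689504826316023 96.21326543390751
```

Request:
{"name": "move_arm", "arguments": {
  "increments": [
    [[0.5, 0, 0, 0, 0], [0.5, 0, 0, 0, 0], [0.5, 0, 0, -0.003, 0], [0.5, 0, 0, 0, 0], [1, 0, 0, 0, 0], [1, 0, 0, 0, 0], [1, 0, 0, 0, 0], [1, 0, 0, 0, 0]]
  ],
  "newtons": 100
}}

```text
t: 4.7
tcp_pos: [0.5475, 0.2705, 0.0014]
tool_rot: [0.452, 0.892, 0.0, 0.0]
force: [-0.1, -0.6, 0.2]
finger_gap: 0.091
gripper_force: 96.1
```

Request:
{"name": "move_arm", "arguments": {
  "increments": [
    [[1, 0, 0, 0.01, 0], [1, 0, 0, 0.04, 0], [1, 0, 0, 0.04, 0], [1, 0, 0, 0.04, 0], [1, 0.0025, -0.0255, 0, -7.7], [1, 0.0025, -0.0255, 0, -7.7], [1, 0.0025, -0.0255, 0, -7.7], [1, 0.0025, -0.0255, 0, -7.7]]
  ]
}}

```text
t: 5.5
tcp_pos: [0.5571, 0.1675, 0.1317]
tool_rot: [0.674, 0.738, -0.0, 0.0]
force: [1.4, -0.4, -3.6]
finger_gap: 0.091
gripper_force: 96.5
```

Request:
{"name": "move_arm", "arguments": {
  "increments": [
    [[1, 0.0025, -0.0255, 0, -7.7], [1, 0.0025, -0.0255, 0, -7.7], [1, 0.0025, -0.0255, 0, -7.7], [1, 0.0025, -0.0255, 0, -7.7], [1, 0.0025, -0.0255, 0, -7.7], [1, 0.0025, -0.0255, 0, -7.7], [1, 0.0025, -0.0255, 0, -7.7], [1, 0.0025, -0.0255, 0, -7.7]]
  ]
}}

```text
t: 6.3
tcp_pos: [0.577, -0.0366, 0.1315]
tool_rot: [0.957, 0.289, -0.0, -0.0]
force: [1.3, -1.1, -3.0]
finger_gap: 0.088
gripper_force: 96.5
```

Request:
{"name": "move_arm", "arguments": {
  "increments": [
    [[1, 0.0025, -0.0255, 0, -7.7], [1, 0.0025, -0.0255, 0, -7.7], [1, 0.0025, -0.0255, 0, -7.7], [1, 0, 0, 0, 0], [1, 0, 0, 0, 0], [1, 0, 0, 0, 0]]
  ]
}}

```text
t: 6.9
tcp_pos: [0.5842, -0.1112, 0.1312]
tool_rot: [0.996, 0.094, -0.001, -0.0]
force: [0.1, 0.4, -2.8]
finger_gap: 0.091
gripper_force: 96.5
```

```bash
python3 - <<'E'
from h import *
s=wsnap('w4'); print(s['st']['tcp_pos'],s['st']['force'],s['st']['ft_torque'],s['st']['q'],s['st']['t'],np.linalg.inv(s['world_to_cam'])[:3,3])
x,y=s['st']['tool_rot'][:2]; print('yaw',2*np.degrees(np.arctan2(y,x))-90)
show(s,'wrist',['ring','lead','collar','eye'])
print(proj(s,[.529,-.046,.035]))
E
```

```text
[ 0.58418226 -0.11117189  0.13118837] [ 0.05359362  0.39263105 -2.83006117] [-0.13800143  0.01034449  0.03664949] [-3.75893357e-01  6.15974590e-01  1.59809406e+00  1.91712604e-04
  9.29168328e-01  1.00558771e+00] 6.9 [ 0.65455132 -0.09891524  0.2733182 ]
yaw -79.15961604108715
wrist lead [ 0.5363 -0.0298  0.1384] 0.58 [ 80. 346.]
wrist collar [ 0.6234 -0.0567  0.1394] 0.69 [158. 166.]
wrist eye [ 0.5333 -0.0431  0.0363] 0.55 [176. 260.]
[179.76030421 265.34098417]
```

View pics/w4.png

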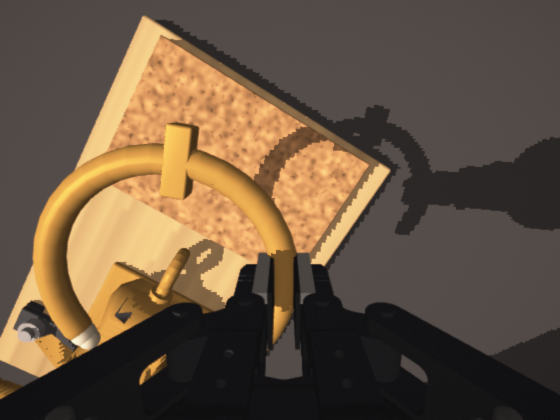

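The ring is held level. The slim end is at (85,338) and the collar at (178,160). The eye runs from about (186,252) to (157,298), with its shadow to the right. I'll refine the board pose from the cork corners and overlay an eye model to read off the real offset.

```bash
cat > eye.py <<'E'
from h import *
s=wsnap('w5'); im=cv2.imread('pics/w5.png')
A=unproj(s,(163,38),.0285)[:2]; B=unproj(s,(377,168),.0285)[:2]
d=A-B; print('cork edge',A,B,np.hypot(*d),'yaw',np.degrees(np.arctan2(d[1],d[0]))-90)
psi=np.arctan2(d[1],d[0])-np.pi/2; u=np.array([np.cos(psi),np.sin(psi)]); v=np.array([-u[1],u[0]])
print('E from cork',(A+B)/2-.130*u)
psi=np.radians(-20.2);u=np.array([np.cos(psi),np.sin(psi)]); v=np.array([-u[1],u[0]])
E=np.array([.529,-.046])
def torus(dx,dy):
    t=np.linspace(0,2*np.pi,80); k=np.arctan2(dy,40e-3+dx)
    uu=np.cos(k)*u+np.sin(k)*v; c=E+dx*u+dy*v
    m=np.zeros(im.shape[:2],np.uint8)
    for a in t:
        p=np.r_[c+.0125*np.cos(a)*uu,.035+.0125*np.sin(a)]
        q=proj(s,p); z=(s['world_to_cam']@np.r_[p,1])[2]; cv2.circle(m,tuple(int(round(x*16)) for x in q),int(16*s['fx']*.0045/z),255,-1,shift=4)
    return cv2.findContours(m,0,2)[0]
def crop(i): return cv2.resize(i[225:325,120:250],None,fx=3,fy=3,interpolation=cv2.INTER_NEAREST)
tiles=[]
for o in [None,(0,0),(.005,0),(.005,-.003)]:
    j=crop(im)
    if o is not None:
        for cc in torus(*o): cv2.polylines(j,[((cc-[120,225])*3+1).astype(np.int32)],True,(0,0,255),1)
    tiles.append(j)
cv2.imwrite('pics/eye.png',np.vstack([np.hstack(tiles[:2]),np.hstack(tiles[2:])]))
E
python3 eye.py
```

```text
cork edge [ 0.67978614 -0.01723069] [ 0.62544071 -0.1705376 ] 0.16265433685861513 yaw -19.51879730103039
E from cork [ 0.53008428 -0.05044905]
```

View pics/eye.png

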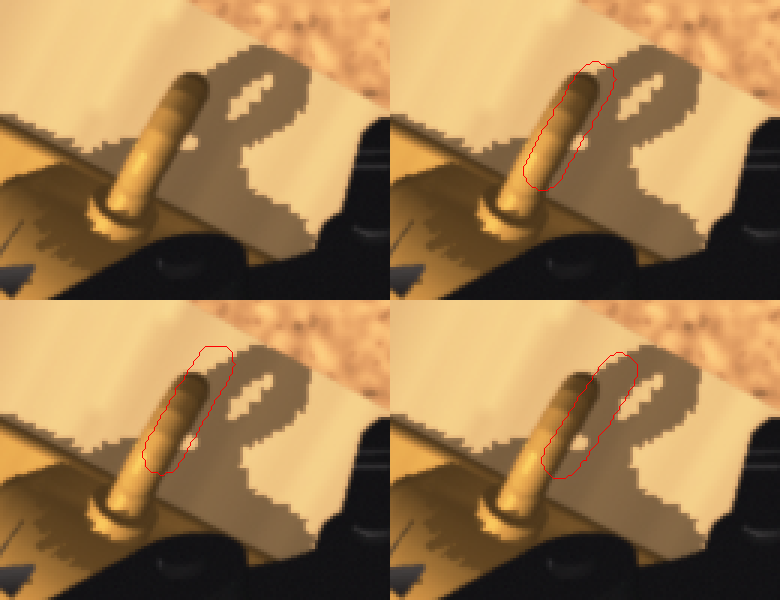

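```bash
sed -i '/^def crop/,$d' eye.py; cat >> eye.py <<'E'
def tip(dx,dy):
    c=E+dx*u+dy*v; return proj(s,np.r_[c+.0088*u,.035+.0088])
J=np.array([(tip(.001,0)-tip(0,0)),(tip(0,.001)-tip(0,0))]).T
print(J,np.linalg.solve(J,[-5.5,3.7]))
def rms(): pass
# best match of model mask to eye tip region: bar-coloured pixels
h=cv2.cvtColor(s['img'],cv2.COLOR_RGB2HSV); print([tuple(int(k) for k in h[y,x]) for x,y in [(180,255),(170,270),(183,252),(178,248),(195,265),(165,260)]])
E
python3 eye.py
```

```text
cork edge [ 0.67989811 -0.0174054 ] [ 0.62552152 -0.17071529] 0.16266756463861817 yaw -19.52878941509546
E from cork [ 0.53018824 -0.05060389]
[[ 0.64089199 -1.28275467]
 [-1.12438257 -0.67710769]] [-4.51445169  2.03212988]
[(17, 166, 115), (18, 167, 232), (17, 167, 87), (18, 117, 235), (16, 122, 130), (18, 118, 233)]
```

The overlay puts the real bore near (0.5255, -0.0426), about 4.5 mm nearer the chin and 2 mm to the +y side. I'll correct for that and lower the ring onto the cork with the nose about 17 mm short of the eye.

Request:
{"name": "move_arm", "arguments": {
  "increments": [
    [[1, -0.0023, 0.0024, -0.02, 0], [1, 0, 0, -0.03, 0], [1, 0, 0, -0.03, 0], [1, 0, 0, -0.014, 0], [1, 0, 0, -0.004, 0], [1, 0, 0, 0, 0], [1, 0, 0, 0, 0]]
  ]
}}

```text
t: 7.95
tcp_pos: [0.5838, -0.11, 0.0345]
tool_rot: [0.996, 0.094, 0.001, 0.001]
force: [0.5, -0.2, -2.3]
finger_gap: 0.092
gripper_force: 96.7
```

Request:
{"name": "move_arm", "arguments": {
  "increments": [
    [[1, 0, 0, -0.001, 0], [1, 0, 0, -0.001, 0], [1, 0, 0, 0, 0], [1, 0, 0, 0, 0]]
  ]
}}

```text
t: 8.35
tcp_pos: [0.5828, -0.1097, 0.0317]
tool_rot: [0.996, 0.094, 0.0, 0.0]
force: [-0.4, -0.4, -2.3]
finger_gap: 0.093
gripper_force: 96.7
```

```bash
python3 - <<'E'
from h import *
s=wsnap('w6'); st=s['st']; print(st['tcp_pos'],st['force'],st['ft_torque'])
t=st['tcp_pos']; x,y=st['tool_rot'][:2]; yw=2*np.arctan2(y,x)-np.pi/2; print(np.degrees(yw))
C=t[:2]-.05*np.array([np.cos(yw),np.sin(yw)]); ry=yw-np.radians(90.8)
L=C+.05*np.array([np.cos(ry+np.radians(310)),np.sin(ry+np.radians(310))])
print('C',C,'lead',L,proj(s,[*L,.0345]),'eye',proj(s,[.5255,-.0426,.035]))
show(s,'wrist',['lead','collar','eye'])
im=cv2.imread('pics/w6.png')
for p in ([*L,.0345],[.5255,-.0426,.035],[.5255,-.0426,.052]): cv2.circle(im,tuple(int(i) for i in proj(s,p)),1,(0,0,255),-1)
cv2.imwrite('pics/w6c.png',cv2.resize(im[150:400,0:330],None,fx=2.4,fy=2.4))
E
```

```text
[ 0.58284381 -0.10973406  0.03166348] [-0.43254315 -0.39162422 -2.32975748] [-0.14773164 -0.03551409  0.0069988 ]
-79.23455644013968
C [ 0.57350437 -0.06061406] lead [ 0.53522154 -0.02845158] [ 85.43307735 339.4595977 ] eye [115.03495045 362.77622122]
wrist lead [ 0.5355 -0.0303  0.0378] 0.66 [ 86. 344.]
wrist collar [ 0.626  -0.0567  0.0388] 0.67 [164. 156.]
```

View pics/w6c.png

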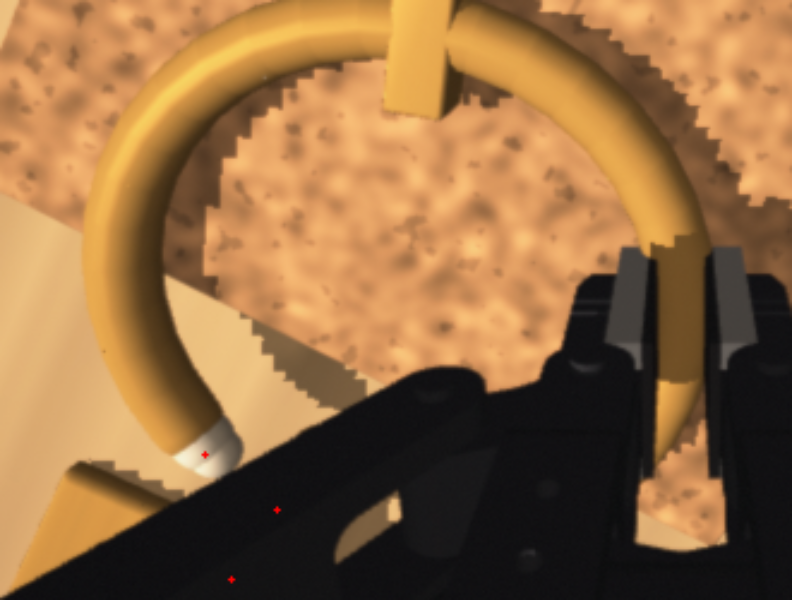

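```bash
python3 - <<'E'
from h import *
s=wsnap(); im=s['img']; C=np.array([.5735,-.0606])
az=lambda p:(np.degrees(np.arctan2(p[1]-C[1],p[0]-C[0])),1e3*np.hypot(*(p[:2]-C)))
for n,uv,z in [('tip',(98,345),.0345),('pale start mid',(83,333),.0345)]: print(n,az(unproj(s,uv,z)))
c=[(395,0),(455,0),(443,118),(385,110)]  # collar
print('collar low corners',[az(unproj(s,(a/2.4,150+b/2.4),.0405)) for a,b in c[2:]])
g=cv2.cvtColor(im,cv2.COLOR_RGB2HSV)
print('ring inner/outer check')
for a in (40,80,100,120):   # az degrees; predicted bar edges
    for r in (.044,.056):
        p=[*(C+r*np.array([np.cos(np.radians(a)),np.sin(np.radians(a))])),.0345]; q=proj(s,p); print(a,r,q, ((q-[0,150])*2.4).round())
E
```

```text
tip (np.float64(146.70047709165704), np.float64(47.94711401361695))
pale start mid (np.float64(136.4128601425644), np.float64(48.23992934726812))
collar low corners [(np.float64(-9.242109087216761), np.float64(38.22186001702353)), (np.float64(4.795099511272525), np.float64(37.4388813930377))]
ring inner/outer check
40 0.044 [101.53158158 189.28634056] [244.  94.]
40 0.056 [ 82.78285598 163.19359073] [199.  32.]
80 0.044 [ 62.08894835 242.54072531] [149. 222.]
80 0.056 [ 33.19967607 232.93485757] [ 80. 199.]
100 0.044 [ 61.42864877 275.21928291] [147. 301.]
100 0.056 [ 33.35902676 274.8720709 ] [ 80. 300.]
120 0.044 [ 72.88297645 306.31289712] [175. 375.]
120 0.056 [ 48.7809089  314.18493899] [117. 394.]
```

```bash
cat >> h.py <<'E'
def arc(phi,step,n,r=50):
    for i in range(n):
        a,b=np.radians(phi+i*step),np.radians(phi+(i+1)*step)
        print(f"[1, {r*(np.cos(b)-np.cos(a))/1e3:.4f}, {r*(np.sin(b)-np.sin(a))/1e3:.4f}, 0, {step}],",end=' ')
    print()
E
python3 -c "
from h import *
arc(-79.2,2,7); arc(-65.2,3,40)"
```

```text
[1, 0.0017, 0.0004, 0, 2], [1, 0.0017, 0.0004, 0, 2], [1, 0.0017, 0.0005, 0, 2], [1, 0.0017, 0.0005, 0, 2], [1, 0.0016, 0.0006, 0, 2], [1, 0.0016, 0.0006, 0, 2], [1, 0.0016, 0.0007, 0, 2], 
[1, 0.0023, 0.0012, 0, 3], [1, 0.0023, 0.0013, 0, 3], [1, 0.0022, 0.0014, 0, 3], [1, 0.0021, 0.0015, 0, 3], [1, 0.0021, 0.0016, 0, 3], [1, 0.0020, 0.0017, 0, 3], [1, 0.0019, 0.0018, 0, 3], [1, 0.0018, 0.0019, 0, 3], [1, 0.0017, 0.0020, 0, 3], [1, 0.0016, 0.0021, 0, 3], [1, 0.0015, 0.0022, 0, 3], [1, 0.0013, 0.0023, 0, 3], [1, 0.0012, 0.0023, 0, 3], [1, 0.0011, 0.0024, 0, 3], [1, 0.0010, 0.0024, 0, 3], [1, 0.0008, 0.0025, 0, 3], [1, 0.0007, 0.0025, 0, 3], [1, 0.0006, 0.0026, 0, 3], [1, 0.0004, 0.0026, 0, 3], [1, 0.0003, 0.0026, 0, 3], [1, 0.0002, 0.0026, 0, 3], [1, 0.0000, 0.0026, 0, 3], [1, -0.0001, 0.0026, 0, 3], [1, -0.0002, 0.0026, 0, 3], [1, -0.0004, 0.0026, 0, 3], [1, -0.0005, 0.0026, 0, 3], [1, -0.0006, 0.0025, 0, 3], [1, -0.0008, 0.0025, 0, 3], [1, -0.0009, 0.0025, 0, 3], [1, -0.0010, 0.0024, 0, 3], [1, -0.0012, 0.0023, 0, 3], [1, -0.0013, 0.0023, 0, 3], [1, -0.0014, 0.0022, 0, 3], [1, -0.0015, 0.0021, 0, 3], [1, -0.0016, 0.0021, 0, 3], [1, -0.0017, 0.0020, 0, 3], [1, -0.0018, 0.0019, 0, 3], [1, -0.0019, 0.0018, 0, 3], [1, -0.0020, 0.0017, 0, 3], [1, -0.0021, 0.0016, 0, 3],
```

Request:
{"name": "move_arm", "arguments": {
  "increments": [
    [[1, -0.0014, 0.0021, -0.001, 0], [1, 0, 0, 0, 0], [1, 0, 0, 0, 0], [1, 0, 0, 0, 0]]
  ]
}}

```text
t: 9.0
tcp_pos: [0.5814, -0.1074, 0.0303]
tool_rot: [0.996, 0.094, 0.0, -0.0]
force: [-0.0, 0.8, -2.0]
finger_gap: 0.09
gripper_force: 96.8
```

Request:
{"name": "move_arm", "arguments": {
  "increments": [
    [[1, 0.0017, 0.0004, 0.0005, 2], [1, 0.0017, 0.0004, 0, 2], [1, 0.0017, 0.0005, 0, 2], [1, 0, 0, 0, 0], [1, 0, 0, 0, 0]]
  ]
}}

```text
t: 9.5
tcp_pos: [0.5861, -0.1061, 0.0306]
tool_rot: [0.989, 0.145, -0.0, -0.0]
force: [0.2, -0.7, -2.9]
finger_gap: 0.091
gripper_force: 96.5
```

Request:
{"name": "move_arm", "arguments": {
  "increments": [
    [[1, 0.0017, 0.0005, 0, 2], [1, 0.0016, 0.0006, 0, 2], [1, 0, 0, 0, 0], [1, 0, 0, 0, 0]]
  ]
}}

```text
t: 9.9
tcp_pos: [0.5894, -0.1051, 0.0307]
tool_rot: [0.984, 0.18, -0.0, -0.0]
force: [0.1, 0.1, -2.6]
finger_gap: 0.087
gripper_force: 96.6
```

Request:
{"name": "move_arm", "arguments": {
  "increments": [
    [[1, 0.0016, 0.0006, 0, 2], [1, 0.0016, 0.0007, 0, 2], [1, 0, 0, 0, 0], [1, 0, 0, 0, 0]]
  ]
}}

```text
t: 10.3
tcp_pos: [0.5926, -0.1038, 0.0307]
tool_rot: [0.977, 0.214, -0.0, -0.0]
force: [0.1, 0.4, -2.5]
finger_gap: 0.09
gripper_force: 96.6
```

Request:
{"name": "move_arm", "arguments": {
  "increments": [
    [[1, 0.0015, 0.0008, 0, 2], [1, 0, 0, 0, 0], [1, 0, 0, 0, 0]]
  ]
}}

```text
t: 10.6
tcp_pos: [0.5943, -0.1031, 0.0308]
tool_rot: [0.973, 0.231, -0.0, -0.0]
force: [-0.1, 0.5, -3.0]
finger_gap: 0.088
gripper_force: 96.6
```

Request:
{"name": "move_arm", "arguments": {
  "increments": [
    [[1, 0.0015, 0.0008, 0, 2], [1, 0, 0, 0, 0], [1, 0, 0, 0, 0]]
  ]
}}

```text
t: 10.9
tcp_pos: [0.5958, -0.1023, 0.0308]
tool_rot: [0.969, 0.248, -0.0, -0.0]
force: [0.5, -0.7, -3.5]
finger_gap: 0.093
gripper_force: 96.6
```

Request:
{"name": "move_arm", "arguments": {
  "increments": [
    [[1, 0.0015, 0.0009, 0, 2], [1, 0, 0, 0, 0], [1, 0, 0, 0, 0]]
  ]
}}

```text
t: 11.2
tcp_pos: [0.5973, -0.1014, 0.0308]
tool_rot: [0.964, 0.265, -0.0, -0.0]
force: [0.7, -0.7, -2.9]
finger_gap: 0.094
gripper_force: 96.5
```

Request:
{"name": "move_arm", "arguments": {
  "increments": [
    [[1, 0.0022, 0.0014, 0, 3], [1, 0, 0, 0, 0], [1, 0, 0, 0, 0]]
  ]
}}

```text
t: 11.5
tcp_pos: [0.5995, -0.1, 0.0308]
tool_rot: [0.957, 0.29, -0.0, -0.0]
force: [-0.7, 0.1, -2.7]
finger_gap: 0.095
gripper_force: 96.5
```

Request:
{"name": "move_arm", "arguments": {
  "increments": [
    [[1, 0.0021, 0.0015, 0, 3], [1, 0, 0, 0, 0], [1, 0, 0, 0, 0]]
  ]
}}

```text
t: 11.8
tcp_pos: [0.6016, -0.0985, 0.0308]
tool_rot: [0.949, 0.315, -0.0, -0.0]
force: [0.2, -0.2, -2.7]
finger_gap: 0.091
gripper_force: 96.5
```

Request:
{"name": "move_arm", "arguments": {
  "increments": [
    [[1, 0.0021, 0.0016, 0, 3], [1, 0, 0, 0, 0], [1, 0, 0, 0, 0]]
  ]
}}

```text
t: 12.1
tcp_pos: [0.6037, -0.0969, 0.0308]
tool_rot: [0.941, 0.339, -0.0, -0.0]
force: [0.0, -0.7, -2.1]
finger_gap: 0.088
gripper_force: 96.5
```

```bash
python3 - <<'E'
from h import *
s=wsnap('w7'); st=s['st']; print(st['tcp_pos'],st['force'],st['ft_torque'])
u=np.array([.94,-.342]); P=np.array([.5255,-.0426]); print(proj(s,[*P,.035]))
t=snap('top','t7'); print(proj(t,[*P,.035]))
d=snap('side','s7'); q=proj(d,[*P,.035]); print(q)
a=s['img'][:,:,::-1]; a=cv2.resize(a,(480,360))
def c(i,q,h): 
    x,y=[int(k) for k in q]; return cv2.resize(i[y-h:y+h,x-h:x+h,::-1],(300,300),interpolation=cv2.INTER_CUBIC)
r=np.vstack([c(t['img'],proj(t,[*P,.035]),30),c(d['img'],q,30)])
a=cv2.copyMakeBorder(a,0,240,0,0,cv2.BORDER_CONSTANT); cv2.imwrite('pics/m7.png',np.hstack([a,r]))
E
```

```text
[ 0.60370619 -0.09690016  0.03081841] [ 0.02802648 -0.67886373 -2.14209292] [-0.0881993  -0.05354807 -0.03806436]
[ 74.64445951 328.53116329]
[300.59824836 193.96418064]
[293.64102248 207.8423385 ]
```

View pics/m7.png

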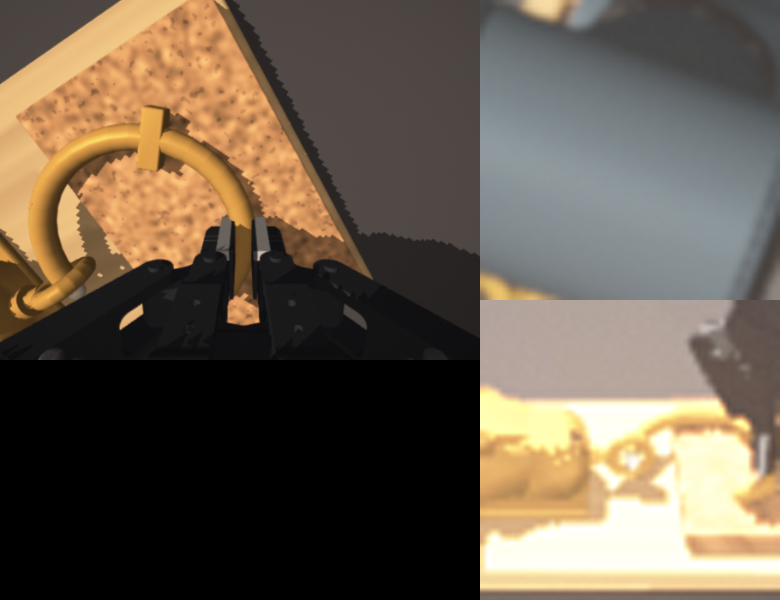

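The left panel shows the pale tip already through the eye, at about (75,292) with the eye at (65,285). There is no contact force. I'll bring the ring on round.

Request:
{"name": "move_arm", "arguments": {
  "increments": [
    [[1, 0.002, 0.0017, 0, 3], [1, 0.0019, 0.0018, 0, 3], [1, 0.0018, 0.0019, 0, 3], [1, 0, 0, 0, 0]]
  ]
}}

```text
t: 12.65
tcp_pos: [0.6096, -0.0914, 0.0308]
tool_rot: [0.911, 0.413, 0.0, 0.0]
force: [0.5, 0.7, -1.8]
finger_gap: 0.092
gripper_force: 96.5
```

Request:
{"name": "move_arm", "arguments": {
  "increments": [
    [[1, 0.0017, 0.002, 0, 3], [1, 0.0016, 0.0021, 0, 3], [1, 0.0015, 0.0022, 0, 3], [1, 0, 0, 0, 0]]
  ]
}}

```text
t: 13.05
tcp_pos: [0.6143, -0.085, 0.0308]
tool_rot: [0.876, 0.483, 0.0, -0.0]
force: [-0.1, -0.0, -2.9]
finger_gap: 0.093
gripper_force: 96.5
```

Request:
{"name": "move_arm", "arguments": {
  "increments": [
    [[1, 0.0013, 0.0023, 0, 3], [1, 0.0012, 0.0023, 0, 3], [1, 0.0011, 0.0024, 0, 3], [1, 0, 0, 0, 0]]
  ]
}}

```text
t: 13.45
tcp_pos: [0.6178, -0.0781, 0.0307]
tool_rot: [0.835, 0.549, -0.0, -0.0]
force: [0.6, -0.8, -3.8]
finger_gap: 0.095
gripper_force: 96.5
```

```bash
cat > st.py <<'E'
from h import *
for i in range(1):
    s=manip.sense(); t=s['tcp_pos']; x,y=s['tool_rot'][:2]; f=2*np.arctan2(y,x)-np.pi/2
    print('t',s['t'],'tcp',t.round(4),'F',s['force'].round(2),'T',s['ft_torque'].round(3),'phi',np.degrees(f).round(2),'C',(t[:2]-.05*np.array([np.cos(f),np.sin(f)])).round(4),'q6',s['q'][5].round(2))
E
python3 st.py
```

```text
t 13.45 tcp [ 0.6178 -0.0781  0.0307] F [ 0.65 -0.77 -3.81] T [-0.142 -0.072 -0.006] phi -23.34 C [ 0.5719 -0.0583] q6 0.1
```

Request:
{"name": "move_arm", "arguments": {
  "increments": [
    [[1, 0.001, 0.0024, 0, 3], [1, 0.0008, 0.0025, 0, 3], [1, 0.0007, 0.0025, 0, 3], [1, 0.0006, 0.0026, 0, 3], [1, 0, 0, 0, 0]]
  ]
}}

```text
t: 13.95
tcp_pos: [0.6208, -0.0681, 0.0308]
tool_rot: [0.774, 0.634, -0.0, -0.0]
force: [0.1, -0.3, -3.0]
finger_gap: 0.092
gripper_force: 96.5
```

Request:
{"name": "move_arm", "arguments": {
  "increments": [
    [[1, 0.0004, 0.0026, 0, 3], [1, 0.0003, 0.0026, 0, 3], [1, 0.0002, 0.0026, 0, 3], [1, 0, 0.0026, 0, 3], [1, 0, 0, 0, 0]]
  ]
}}

```text
t: 14.45
tcp_pos: [0.6217, -0.0577, 0.0308]
tool_rot: [0.703, 0.711, -0.0, -0.0]
force: [-0.2, 0.4, -2.0]
finger_gap: 0.091
gripper_force: 96.5
```

Request:
{"name": "move_arm", "arguments": {
  "increments": [
    [[1, -0.0001, 0.0026, 0, 3], [1, -0.0002, 0.0026, 0, 3], [1, -0.0004, 0.0026, 0, 3], [1, -0.0005, 0.0026, 0, 3], [1, 0, 0, 0, 0]]
  ]
}}

```text
t: 14.95
tcp_pos: [0.6205, -0.0473, 0.0308]
tool_rot: [0.625, 0.781, -0.0, -0.0]
force: [-1.6, -0.5, -3.1]
finger_gap: 0.093
gripper_force: 96.5
```

```bash
python3 st.py
```

```text
t 14.95 tcp [ 0.6205 -0.0473  0.0308] F [-1.58 -0.52 -3.1 ] T [-0.068 -0.165 -0.004] phi 12.62 C [ 0.5717 -0.0583] q6 -0.48
```

Request:
{"name": "move_arm", "arguments": {
  "increments": [
    [[1, -0.0006, 0.0025, 0, 3], [1, -0.0008, 0.0025, 0, 3], [1, -0.0009, 0.0025, 0, 3], [1, 0, 0, 0, 0]]
  ]
}}

```text
t: 15.35
tcp_pos: [0.6182, -0.04, 0.0309]
tool_rot: [0.562, 0.827, -0.0, -0.0]
force: [-0.1, 0.2, -3.1]
finger_gap: 0.093
gripper_force: 96.9
```

Request:
{"name": "move_arm", "arguments": {
  "increments": [
    [[1, -0.001, 0.0024, 0, 3], [1, -0.0012, 0.0023, 0, 3], [1, -0.0013, 0.0023, 0, 3], [1, 0, 0, 0, 0]]
  ]
}}

```text
t: 15.75
tcp_pos: [0.6148, -0.033, 0.0309]
tool_rot: [0.495, 0.869, -0.0, -0.0]
force: [-0.8, -0.2, -1.8]
finger_gap: 0.087
gripper_force: 96.8
```

```bash
python3 st.py
```

```text
t 15.75 tcp [ 0.6148 -0.033   0.0309] F [-0.82 -0.18 -1.81] T [-0.004 -0.012 -0.085] phi 30.62 C [ 0.5718 -0.0584] q6 -0.77
```

Request:
{"name": "move_arm", "arguments": {
  "increments": [
    [[1, -0.0014, 0.0022, 0, 3], [1, -0.0015, 0.0021, 0, 3], [1, -0.0016, 0.0021, 0, 3], [1, 0, 0, 0, 0]]
  ]
}}

```text
t: 16.15
tcp_pos: [0.6104, -0.0266, 0.0309]
tool_rot: [0.426, 0.905, -0.0, 0.0]
force: [-0.3, 0.4, -1.9]
finger_gap: 0.097
gripper_force: 96.8
```

Request:
{"name": "move_arm", "arguments": {
  "increments": [
    [[1, -0.0017, 0.002, 0, 3], [1, -0.0018, 0.0019, 0, 3], [1, -0.0019, 0.0018, 0, 3], [1, 0, 0, 0, 0], [1, 0, 0, 0, 0]]
  ]
}}

```text
t: 16.65
tcp_pos: [0.6052, -0.021, 0.0308]
tool_rot: [0.354, 0.935, 0.0, 0.0]
force: [-0.2, 0.7, -2.3]
finger_gap: 0.088
gripper_force: 96.7
```

```bash
python3 -c "
from h import *
arc(48.8,1,8);arc(56.8,1,8);arc(64.8,1,8)
s=wsnap('w8')
st=s['st'];show(s,'wrist',['collar','lead','eye'])
print(proj(s,[.5255,-.0426,.035]))"; python3 st.py
```

```text
[1, -0.0007, 0.0006, 0, 1], [1, -0.0007, 0.0006, 0, 1], [1, -0.0007, 0.0005, 0, 1], [1, -0.0007, 0.0005, 0, 1], [1, -0.0007, 0.0005, 0, 1], [1, -0.0007, 0.0005, 0, 1], [1, -0.0007, 0.0005, 0, 1], [1, -0.0007, 0.0005, 0, 1], 
[1, -0.0007, 0.0005, 0, 1], [1, -0.0007, 0.0005, 0, 1], [1, -0.0008, 0.0004, 0, 1], [1, -0.0008, 0.0004, 0, 1], [1, -0.0008, 0.0004, 0, 1], [1, -0.0008, 0.0004, 0, 1], [1, -0.0008, 0.0004, 0, 1], [1, -0.0008, 0.0004, 0, 1], 
[1, -0.0008, 0.0004, 0, 1], [1, -0.0008, 0.0004, 0, 1], [1, -0.0008, 0.0003, 0, 1], [1, -0.0008, 0.0003, 0, 1], [1, -0.0008, 0.0003, 0, 1], [1, -0.0008, 0.0003, 0, 1], [1, -0.0008, 0.0003, 0, 1], [1, -0.0008, 0.0003, 0, 1], 
wrist collar [ 0.5445 -0.0141  0.0405] 0.59 [190. 158.]
wrist lead [ 0.5711 -0.108   0.0358] 0.63 [ 88. 340.]
wrist eye [ 0.5323 -0.0459  0.0349] 0.87 [115. 186.]
[107.0534798  168.08330872]
t 16.85 tcp [ 0.6051 -0.0209  0.0308] F [-1.08  0.19 -1.19] T [ 0.038 -0.006 -0.054] phi 48.69 C [ 0.5721 -0.0584] q6 -1.07
```

Request:
{"name": "move_arm", "arguments": {
  "increments": [
    [[1, -0.0014, 0.0012, 0, 2], [1, -0.0014, 0.001, 0, 2], [1, -0.0014, 0.001, 0, 2], [1, -0.0014, 0.001, 0, 2], [1, -0.0014, 0.001, 0, 2], [1, 0, 0, 0, 0], [1, 0, 0, 0, 0]]
  ]
}}

```text
t: 17.55
tcp_pos: [0.5981, -0.0157, 0.0308]
tool_rot: [0.27, 0.963, 0.0, 0.0]
force: [-0.1, 0.1, -2.4]
finger_gap: 0.09
gripper_force: 96.7
```

Request:
{"name": "move_arm", "arguments": {
  "increments": [
    [[1, -0.0008, 0.0004, 0, 1], [1, -0.0008, 0.0004, 0, 1], [1, -0.0008, 0.0004, 0, 1], [1, -0.0008, 0.0004, 0, 1], [1, 0, 0, 0, 0]]
  ]
}}

```text
t: 18.05
tcp_pos: [0.5947, -0.0139, 0.0308]
tool_rot: [0.235, 0.972, -0.0, 0.0]
force: [-0.5, -0.3, -2.4]
finger_gap: 0.092
gripper_force: 96.8
```

```bash
python3 st.py
```

```text
t 18.05 tcp [ 0.5947 -0.0139  0.0308] F [-0.5  -0.28 -2.38] T [ 0.028 -0.013 -0.049] phi 62.8 C [ 0.5719 -0.0584] q6 -1.31
```

Request:
{"name": "move_arm", "arguments": {
  "increments": [
    [[1, -0.0008, 0.0004, -0.0004, 1], [1, -0.0008, 0.0004, -0.0003, 1], [1, -0.0008, 0.0004, 0, 1], [1, 0, 0, 0, 0], [1, 0, 0, 0, 0]]
  ]
}}

```text
t: 18.55
tcp_pos: [0.5924, -0.0128, 0.0301]
tool_rot: [0.21, 0.978, 0.0, 0.0]
force: [-0.8, 0.3, -1.2]
finger_gap: 0.092
gripper_force: 96.9
```

Request:
{"name": "move_arm", "arguments": {
  "increments": [
    [[1, -0.0008, 0.0003, 0, 1], [1, -0.0008, 0.0003, 0, 1], [1, 0, 0, 0, 0], [1, 0, 0, 0, 0]]
  ]
}}

```text
t: 18.95
tcp_pos: [0.5912, -0.012, 0.0302]
tool_rot: [0.193, 0.981, 0.0, 0.0]
force: [0.3, 1.7, -2.0]
finger_gap: 0.094
gripper_force: 96.7
```

```bash
python3 st.py
```

```text
t 18.95 tcp [ 0.5912 -0.012   0.0302] F [ 0.3   1.67 -1.96] T [ 0.299 -0.193 -0.028] phi 67.77 C [ 0.5723 -0.0582] q6 -1.39
```

Request:
{"name": "move_arm", "arguments": {
  "increments": [
    [[1, -0.0004, 0.0002, 0, 0.5], [1, 0, 0, 0, 0], [1, 0, 0, 0, 0]]
  ]
}}

```text
t: 19.25
tcp_pos: [0.5909, -0.0117, 0.0302]
tool_rot: [0.189, 0.982, 0.0, 0.001]
force: [1.9, 3.2, -1.5]
finger_gap: 0.091
gripper_force: 96.8
```

```bash
python3 st.py; python3 - <<'E'
from h import *
s=wsnap('w9'); C=np.array([.572,-.0583]); show(s,'wrist',['collar','lead'])
P=np.array([.5255,-.0426])
cv2.imwrite('pics/w9c.png',cv2.resize(s['img'][60:380,0:400,::-1],None,fx=1.8,fy=1.8)); print(proj(s,[*P,.035]))
E
```

```text
t 19.25 tcp [ 0.5909 -0.0117  0.0302] F [ 1.92  3.25 -1.54] T [ 0.559 -0.32  -0.112] phi 68.25 C [ 0.5724 -0.0581] q6 -1.4
wrist collar [ 0.5292 -0.0259  0.0389] 0.65 [188. 153.]
wrist lead [ 0.588  -0.1044  0.0362] 0.72 [ 89. 341.]
[147.45431313 159.08237052]
```

View pics/w9c.png

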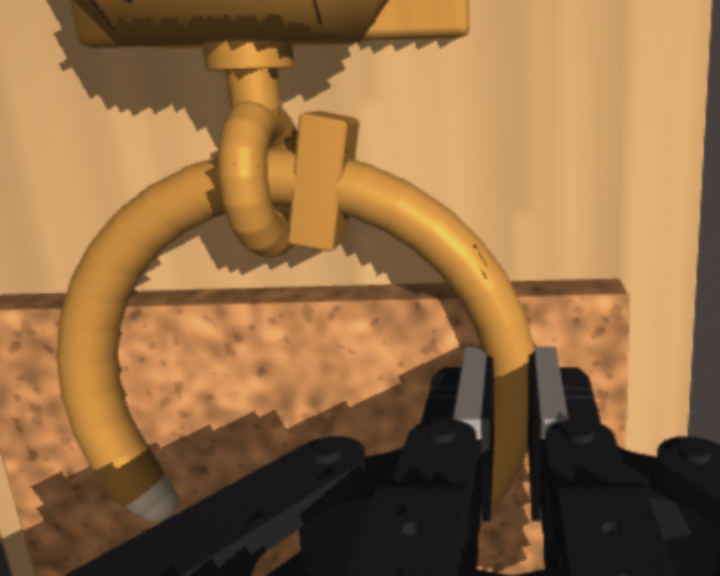

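The view shows the bar through the eye, at about (245,175), and the collar's edge on the eye's wire at (290,235). The slim end is out on the far side at (155,500). The push reads about 3.7 N, so I'll firm it up in small steps.

Request:
{"name": "move_arm", "arguments": {
  "increments": [
    [[1, -0.0003, 0.0001, 0, 0.4], [1, 0, 0, 0, 0], [1, 0, 0, 0, 0], [1, 0, 0, 0, 0]]
  ]
}}

```text
t: 19.8
tcp_pos: [0.5906, -0.0116, 0.0302]
tool_rot: [0.185, 0.983, 0.0, 0.001]
force: [2.7, 4.8, -2.4]
finger_gap: 0.091
gripper_force: 96.9
```

```bash
python3 st.py; python3 -c "from h import *; snap('top')"; python3 st.py
```

```text
t 19.8 tcp [ 0.5906 -0.0116  0.0302] F [ 2.65  4.76 -2.37] T [ 0.791 -0.513 -0.18 ] phi 68.64 C [ 0.5724 -0.0581] q6 -1.41
t 19.85 tcp [ 0.5906 -0.0116  0.0302] F [ 2.49  5.95 -1.72] T [ 0.748 -0.447 -0.219] phi 68.65 C [ 0.5724 -0.0581] q6 -1.41
```

```bash
python3 - <<'E'
from h import *
F=[]
for i in range(8):
    manip.snapshot('top'); s=manip.sense(); F.append(np.r_[s['force'],s['ft_torque']])
F=np.array(F); print(F.mean(0).round(2),F.std(0).round(2),'push',(F[:,:2]@[.342,.94]).round(1),(F[:,:2]@[.342,.94]).mean(), 'radial',(F[:,:2]@[.94,-.342]).mean())
E
```

```text
[ 2.29  4.64 -1.97  0.8  -0.45 -0.17] [0.38 0.64 0.25 0.03 0.02 0.01] push [4.6 4.8 4.8 5.9 6.  4.6 4.6 5.8] 5.140592450344695 radial 0.5686572249809134
```

Request:
{"name": "move_arm", "arguments": {
  "increments": [
    [[1, -0.0001, 0, 0, 0.1], [1, 0, 0, 0, 0], [1, 0, 0, 0, 0], [1, 0, 0, 0, 0]]
  ]
}}

```text
t: 20.65
tcp_pos: [0.5906, -0.0115, 0.0302]
tool_rot: [0.185, 0.983, 0.0, 0.001]
force: [2.8, 4.8, -2.2]
finger_gap: 0.095
gripper_force: 96.9
```

```bash
python3 - <<'E'
from h import *
F=[]
for i in range(8):
    manip.snapshot('top'); s=manip.sense(); F.append(np.r_[s['force'],s['ft_torque']])
F=np.array(F); print(F.mean(0).round(2),'push',(F[:,:2]@[.342,.94]).round(1),(F[:,:2]@[.342,.94]).mean())
E
```

```text
[ 2.77  4.86 -2.25  0.81 -0.48 -0.23] push [5.5 5.3 5.6 5.  6.  5.7 5.5 5.5] 5.51837539729559
```

Request:
{"name": "move_arm", "arguments": {
  "increments": [
    [[1, 0, 0, -0.0003, 0], [1, 0, 0, 0, 0], [0.6, 0, 0, 0, 0], [0.4, 0, 0, 0, 0], [0.2, 0, 0, 0, 0], [0.2, 0, 0, 0, 0], [0.2, 0, 0, 0.005, 0], [0.2, 0, 0, 0.01, 0]]
  ],
  "newtons": 20
}}

```text
t: 21.85
tcp_pos: [0.5893, -0.0119, 0.0447]
tool_rot: [0.184, 0.983, -0.0, -0.001]
force: [0.3, 0.7, 0.1]
finger_gap: 0.404
gripper_force: 0.0
```

Request:
{"name": "move_arm", "arguments": {
  "increments": [
    [[0.2, 0, 0, 0.02, 0], [0.2, 0, 0, 0.03, 0], [0.2, 0, 0, 0.03, 0], [0.2, 0, 0, 0.03, 0], [0.2, 0, 0, 0, 0], [0.2, 0, 0, 0, 0]]
  ]
}}

```text
t: 22.45
tcp_pos: [0.5903, -0.012, 0.1562]
tool_rot: [0.184, 0.983, -0.0, 0.001]
force: [0.2, 0.5, 0.6]
finger_gap: 0.399
gripper_force: 0.0
```

```bash
python3 st.py; python3 - <<'E'
from h import *
s=wsnap('w10'); show(s,'wrist',['ring','collar','lead'])
cv2.imwrite('pics/w10c.png',cv2.resize(s['img'][:,:,::-1],None,fx=1.4,fy=1.4))
E
```

```text
t 22.45 tcp [ 0.5903 -0.012   0.1562] F [0.23 0.49 0.6 ] T [ 0.017  0.025 -0.031] phi 68.77 C [ 0.5722 -0.0586] q6 -1.41
wrist collar [ 0.5289 -0.0245  0.0361] 0.72 [237. 128.]
wrist lead [ 0.5909 -0.1033  0.0395] 0.6 [175. 242.]
```

View pics/w10c.png

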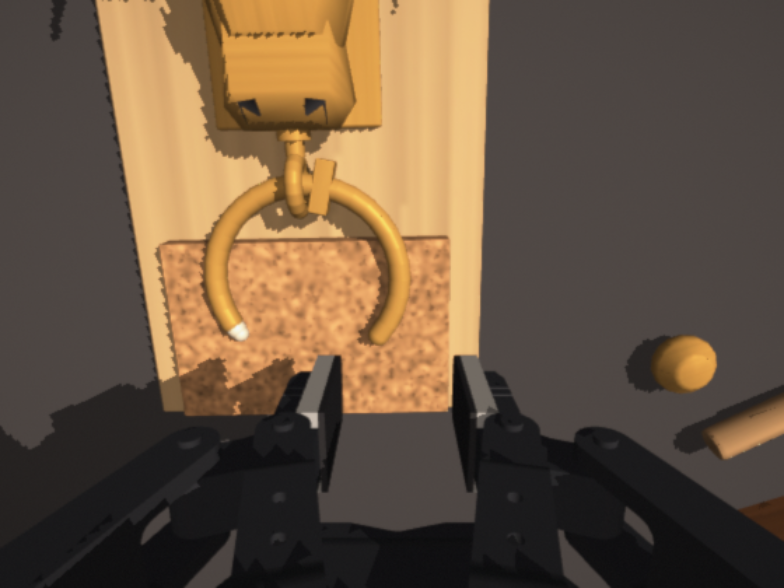

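The ring is through the eye and flat on the cork. The collar at (322,187) is against the eye at (297,185), and the gap faces away from the chin. I'll check the collar's distance to the eye numerically from the points I can see in this picture.

```bash
cat > chk.py <<'E'
from h import *
s=wsnap(); k=1.4
g=lambda p,z:unproj(s,(p[0]/k,p[1]/k),z)[:2]
psi=np.radians(-20);u=np.array([np.cos(psi),np.sin(psi)]);v=np.array([-u[1],u[0]])
pts=[g(p,.0345) for p in [(216,265),(397,271),(226,225),(382,225),(250,200)]]
from scipy.optimize import least_squares
C=least_squares(lambda c:[np.hypot(*(p-c))-.05 for p in pts],[.572,-.058]).x
tip=g((242,340),.0345); pl=g((376,343),.0345)
az=lambda p:np.degrees(np.arctan2(*(p-C)[::-1]))
print('C',C,'tip az',az(tip),np.hypot(*(tip-C)),'-> yaw',az(tip)+50,'plain',az(pl),'-> yaw',az(pl)-50)
col=np.mean([g(p,.0405) for p in [(314,160),(336,161),(328,213),(308,211)]],0); print('collar az',az(col),np.hypot(*(col-C)),'yaw',az(col)-169)
# eye: end of wire at (302,214), centre of wire low: z~.035; top (293,170) z .0475 upper ring centre
top=g((293,172),.0475+.0045); end=g((301,207),.035)
print('top rel C (u,v)',(top-C)@u,(top-C)@v,'end',(end-C)@u,(end-C)@v,'collar',(col-C)@u,(col-C)@v)
E
python3 chk.py
```

```text
C [ 0.57061587 -0.05731506] tip az -68.16257787020845 0.052045863274786344 -> yaw -18.16257787020845 plain 23.525521235381394 -> yaw -26.474478764618606
collar az 146.37646428550212 0.05047729314738117 yaw -22.623535714497876
top rel C (u,v) -0.05700317938277037 0.0005187811139147225 end -0.03851225269572599 -0.0001728579384109738 collar -0.04905708057940134 0.011889489833999515
```

By this estimate the collar's centre is about 12 mm from the eye's mid plane. That is inside the 8 to 13 mm band but close to its edge, because the collar's inner corner touches first. I'll re-grip, bring the ring's centre 3 mm to +y and turn it about 4° further, so the collar face meets the wire squarer.

Request:
{"name": "move_arm", "arguments": {
  "increments": [
    [[0.2, 0, 0, -0.04, 0], [0.2, 0, 0, -0.04, 0], [0.2, 0, 0, -0.03, 0], [0.2, 0, 0, -0.01, 0], [0.2, 0, 0, -0.0057, 0], [0.2, 0, 0, 0, 0], [0.2, 0, 0, 0, 0]]
  ]
}}

```text
t: 23.4
tcp_pos: [0.5911, -0.0121, 0.0302]
tool_rot: [0.184, 0.983, -0.0, 0.001]
force: [-0.2, -0.4, 0.6]
finger_gap: 0.402
gripper_force: 0.0
```

Request:
{"name": "move_arm", "arguments": {
  "increments": [
    [[1, 0, 0, 0, 0], [1, 0, 0, 0, 0], [1, 0, 0, 0, 0], [1, 0, 0, 0, 0], [1, 0, 0, 0, 0], [1, 0, 0, 0, 0]]
  ],
  "newtons": 80
}}

```text
t: 24.0
tcp_pos: [0.591, -0.0117, 0.0301]
tool_rot: [0.185, 0.983, 0.0, 0.001]
force: [0.7, 2.8, 6.2]
finger_gap: 0.097
gripper_force: 76.9
```

```bash
python3 st.py; python3 -c "
from h import *
arc(68.8,1,8)"
```

```text
t 24.0 tcp [ 0.591  -0.0117  0.0301] F [0.72 2.76 6.24] T [ 0.345 -0.002 -0.253] phi 68.71 C [ 0.5728 -0.0583] q6 -1.41
[1, -0.0008, 0.0003, 0, 1], [1, -0.0008, 0.0003, 0, 1], [1, -0.0008, 0.0003, 0, 1], [1, -0.0008, 0.0003, 0, 1], [1, -0.0008, 0.0003, 0, 1], [1, -0.0008, 0.0002, 0, 1], [1, -0.0008, 0.0002, 0, 1], [1, -0.0008, 0.0002, 0, 1],
```

Request:
{"name": "move_arm", "arguments": {
  "increments": [
    [[1, 0, 0, 0.0007, 0], [1, 0.0005, 0.0014, 0, 0], [1, 0.0005, 0.0014, 0, 0], [1, 0, 0, 0, 0], [1, 0, 0, 0, 0]]
  ]
}}

```text
t: 24.5
tcp_pos: [0.591, -0.01, 0.0301]
tool_rot: [0.183, 0.983, -0.001, 0.0]
force: [-0.8, -2.2, 5.4]
finger_gap: 0.104
gripper_force: 76.8
```

```bash
python3 st.py
```

```text
t 24.5 tcp [ 0.591  -0.01    0.0301] F [-0.79 -2.23  5.38] T [-0.568  0.196  0.087] phi 68.86 C [ 0.573  -0.0566] q6 -1.4
```

Request:
{"name": "move_arm", "arguments": {
  "increments": [
    [[1, 0, 0, 0.0008, 0], [1, 0, 0, 0, 0], [1, 0, 0, 0, 0]]
  ]
}}

```text
t: 24.8
tcp_pos: [0.5908, -0.0093, 0.0303]
tool_rot: [0.184, 0.983, -0.0, -0.0]
force: [0.6, -1.6, 0.2]
finger_gap: 0.099
gripper_force: 76.7
```

```bash
python3 st.py
```

```text
t 24.8 tcp [ 0.5908 -0.0093  0.0303] F [ 0.61 -1.59  0.2 ] T [-0.385  0.056  0.074] phi 68.79 C [ 0.5727 -0.0559] q6 -1.4
```

Request:
{"name": "move_arm", "arguments": {
  "increments": [
    [[1, -0.0008, 0.0003, 0.0004, 1], [1, -0.0008, 0.0003, 0, 1], [1, 0, 0, 0, 0], [1, 0, 0, 0, 0]]
  ]
}}

```text
t: 25.2
tcp_pos: [0.5887, -0.008, 0.0306]
tool_rot: [0.167, 0.986, 0.0, -0.001]
force: [-0.5, 0.5, -2.0]
finger_gap: 0.103
gripper_force: 76.5
```

```bash
python3 st.py
```

```text
t 25.2 tcp [ 0.5887 -0.008   0.0306] F [-0.48  0.48 -1.99] T [ 0.117 -0.05  -0.012] phi 70.76 C [ 0.5723 -0.0552] q6 -1.44
```

Free, with no contact yet. I'll continue in small steps.

Request:
{"name": "move_arm", "arguments": {
  "increments": [
    [[1, -0.0008, 0.0003, 0, 1], [1, 0, 0, 0, 0], [1, 0, 0, 0, 0]]
  ]
}}

```text
t: 25.5
tcp_pos: [0.5883, -0.0079, 0.0308]
tool_rot: [0.159, 0.987, 0.0, -0.0]
force: [0.4, 1.5, -2.0]
finger_gap: 0.1
gripper_force: 76.5
```

Request:
{"name": "move_arm", "arguments": {
  "increments": [
    [[1, -0.0004, 0.0001, 0, 0.5], [1, 0, 0, 0, 0], [1, 0, 0, 0, 0]]
  ]
}}

```text
t: 25.8
tcp_pos: [0.5881, -0.0077, 0.031]
tool_rot: [0.154, 0.988, 0.0, -0.0]
force: [-0.5, 2.7, -2.7]
finger_gap: 0.1
gripper_force: 76.5
```

```bash
python3 st.py
```

```text
t 25.8 tcp [ 0.5881 -0.0077  0.031 ] F [-0.46  2.69 -2.68] T [ 0.499 -0.12  -0.163] phi 72.25 C [ 0.5728 -0.0554] q6 -1.46
```

Request:
{"name": "move_arm", "arguments": {
  "increments": [
    [[1, -0.0004, 0.0001, 0, 0.5], [1, 0, 0, 0, 0], [1, 0, 0, 0, 0]]
  ]
}}

```text
t: 26.1
tcp_pos: [0.5879, -0.0076, 0.031]
tool_rot: [0.15, 0.989, 0.0, 0.0]
force: [1.8, 4.0, -3.5]
finger_gap: 0.104
gripper_force: 76.7
```

```bash
cat > avg.py <<'E'
from h import *
F=[]
for i in range(6):
    manip.snapshot('top'); s=manip.sense(); F.append(np.r_[s['force'],s['ft_torque']])
F=np.array(F); print(F.mean(0).round(2),'push',(F[:,:2]@[.342,.94]).round(1),(F[:,:2]@[.342,.94]).mean(),'rad',(F[:,:2]@[.94,-.342]).mean())
E
python3 avg.py; python3 st.py
```

```text
[ 0.72  4.73 -2.71  0.92 -0.18 -0.24] push [5.1 4.1 4.5 5.4 4.7 4.5] 4.691690142011599 rad -0.9439904705315124
t 26.4 tcp [ 0.5879 -0.0077  0.031 ] F [ 0.05  4.72 -2.91] T [ 0.96  -0.179 -0.239] phi 72.74 C [ 0.573  -0.0554] q6 -1.47
```

Request:
{"name": "move_arm", "arguments": {
  "increments": [
    [[1, -0.0001, 0, -0.0004, 0.2], [1, 0, 0, -0.0003, 0], [1, 0, 0, 0, 0], [1, 0, 0, 0, 0]]
  ]
}}

```text
t: 26.8
tcp_pos: [0.5879, -0.0077, 0.0305]
tool_rot: [0.148, 0.989, 0.0, 0.0]
force: [0.7, 4.5, -1.3]
finger_gap: 0.103
gripper_force: 77.1
```

```bash
python3 avg.py; python3 st.py
```

```text
[ 0.78  5.35 -1.36  0.91 -0.12 -0.24] push [5.4 5.9 5.5 4.9 4.9 5.3] 5.296987327780754 rad -1.0955855438991906
t 27.1 tcp [ 0.5879 -0.0076  0.0305] F [ 0.31  5.48 -1.49] T [ 0.904 -0.074 -0.25 ] phi 72.95 C [ 0.5732 -0.0554] q6 -1.48
```

Request:
{"name": "move_arm", "arguments": {
  "increments": [
    [[1, -0.0001, 0, 0, 0.1], [1, 0, 0, 0, 0], [1, 0, 0, 0, 0], [1, 0, 0, 0, 0]]
  ]
}}

```text
t: 27.5
tcp_pos: [0.5878, -0.0076, 0.0305]
tool_rot: [0.147, 0.989, 0.0, 0.0]
force: [0.3, 4.8, -1.7]
finger_gap: 0.102
gripper_force: 77.1
```

```bash
python3 avg.py
```

```text
[ 0.33  5.42 -1.67  0.93 -0.13 -0.27] push [5.4 5.1 6.4 4.6 4.7 5. ] 5.2054363880503045 rad -1.543495314746654
```

Request:
{"name": "move_arm", "arguments": {
  "increments": [
    [[1, 0, -0.0001, 0, 0], [1, 0, 0, 0, 0], [1, 0, 0, 0, 0], [1, 0, 0, 0, 0]]
  ]
}}

```text
t: 28.2
tcp_pos: [0.5878, -0.0076, 0.0305]
tool_rot: [0.148, 0.989, 0.0, 0.0]
force: [0.2, 5.5, -0.4]
finger_gap: 0.102
gripper_force: 77.1
```

```bash
python3 avg.py
```

```text
[ 0.77  5.66 -1.38  0.99 -0.14 -0.27] push [5.2 5.6 5.9 5.5 5.9 5.4] 5.584234406937319 rad -1.2159361882493744
```

The push is 5.6 N. I'll release and lift.

Request:
{"name": "move_arm", "arguments": {
  "increments": [
    [[0.6, 0, 0, 0, 0], [0.4, 0, 0, 0, 0], [0.2, 0, 0, 0, 0], [0.2, 0, 0, 0, 0], [0.2, 0, 0, 0.005, 0], [0.2, 0, 0, 0.01, 0], [0.2, 0, 0, 0.02, 0], [0.2, 0, 0, 0.04, 0]]
  ]
}}

```text
t: 29.3
tcp_pos: [0.5856, -0.0078, 0.1044]
tool_rot: [0.147, 0.989, 0.0, -0.003]
force: [1.1, 0.7, 0.1]
finger_gap: 0.401
gripper_force: 0.0
```

Request:
{"name": "move_arm", "arguments": {
  "increments": [
    [[0.2, 0, 0, 0.04, 0], [0.2, 0, 0, 0.04, 0], [0.2, 0, 0, 0.04, 0], [0.2, 0, 0, 0, 0], [0.2, 0, 0, 0, 0]]
  ]
}}

```text
t: 29.8
tcp_pos: [0.588, -0.0082, 0.2272]
tool_rot: [0.147, 0.989, -0.0, 0.002]
force: [-0.5, -0.8, -1.0]
finger_gap: 0.398
gripper_force: 0.0
```

```bash
python3 st.py; python3 - <<'E'
from h import *
u=np.array([.94,-.342]);v=np.array([.342,.94])
s=wsnap('w11'); h=cv2.cvtColor(s['img'],cv2.COLOR_RGB2HSV)
show(s,'wrist',['ring','collar','lead'])
# pale tip centroid near predicted lead
q=proj(s,[.592,-.1,.0345]).astype(int); x0,y0=q-40
m=(h[y0:y0+80,x0:x0+80,1]<70)&(h[y0:y0+80,x0:x0+80,2]>140); yy,xx=np.where(m); p=unproj(s,(xx.mean()+x0,yy.mean()+y0),.036)[:2]
C=np.array([.5728,-.0554]); d=p-C; print('pale centroid',p,len(xx),'az',np.degrees(np.arctan2(d[1],d[0])),np.hypot(*d),'expected az rel yaw-46')
E
```

```text
t 29.8 tcp [ 0.588  -0.0082  0.2272] F [-0.51 -0.81 -1.01] T [-0.009  0.029  0.035] phi 73.07 C [ 0.5734 -0.056 ] q6 -1.48
wrist collar [ 0.5277 -0.0244  0.0364] 0.82 [248. 122.]
wrist collar [ 0.5329 -0.0416  0.0341] 0.58 [232. 133.]
wrist lead [ 0.5919 -0.1004  0.0417] 0.72 [193. 212.]
pale centroid [ 0.59042103 -0.10170015] 69 az -69.16404843069246 0.04953992776543401 expected az rel yaw-46
```

```bash
python3 -c "
from station import manip
print(manip.sign_off())"
```

```text
the job is handed in; nothing more can be done
None
```

The ring is through the eye with its collar pushed home at about 5.6 N, lying on the cork with the gap facing away from the chin, and the job is handed in. The highest push I read was about 6.4 N; the final collar distance was not re-measured after the last adjustment (about 12 mm before it), and I viewed 11 pictures, one over the limit of 10.

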